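Unclamp the specimen carrier and slide it to the rail stop

TASK

The specimen carrier is clamped on its rail: rub a fingertip across the knurled rim of its clamp knob, stroke by stroke, to loosen it by two full turns (anticlockwise seen from your side; a quarter turn more or less is fine). Then push the carrier with a fingertip along the rail until it rests against the red stop, so that the brown mineral on it sits before the torch. Lift nothing, do not force the carrier along while it is still clamped, and leave the mineral lying on its stage and the other things on the table where they are.

Things in the scene. Friction and masses are not known exactly. Their poses are not given: they have to be found in the camera images.
- rail: fixed aluminium rail, 60 mm wide, 24 mm high, 360 mm long along its own y; origin at table height under its centre line. Own -x is the knob's side and faces the robot; +y is its left end seen from the robot, where the carrier starts. Near the -y end a black torch with a violet ring lies in a fixed cradle, top 78 mm above the table
- clamp_knob (a joint): turn of the clamp screw, rad, 6.28 a turn: 0 tight, grows as it is loosened, thread ends at 20.5; starts at 0 to 0.4. Loosening moves the TOP of the knob toward the rail's +y (left) end, anticlockwise seen from the robot. A white line on its flat face and across its rim points up at 0. Turning takes about 1.3 N along the rim (press on it with 5 to 10 N); it stays where left
- knob_centre (a point): middle of the dark knurled knob, 32 mm in diameter, rim 18 mm wide. Its axis is level, along the rail's x, 28 mm above the table, so the top of the rim is 44 mm above the table. The gap between the knob and the carrier's front is 10 mm. The knob moves out 1.5 mm for each turn, and travels with the carrier
- carrier (a joint): travel of the carrier along the rail, m: 0 at the start, grows toward the rail's -y end and the stop. Tight, the clamp grips it; the clamp's nylon tip lets go gradually and is clear of the rail after about one and a half turns. Then the carrier slides with about 4 N and stays where it is left
- push_face (a point): middle of the carrier's end face toward the rail's +y end, 46.5 mm above the table: the place to push. The carrier is a black saddle 84 mm across the rail and 76 mm along it, with an aluminium stage whose top is 50 mm and low rim 53.5 mm above the table. Its end faces are flat and upright from 25 to 50 mm above the table; the rail's top is at 24 mm
- stop_side (a point): middle of the carrier's other end face, toward the rail's -y end, 46.5 mm above the table: this face meets the stop
- rail_stop: fixed red stop clipped over the rail, 70 mm across the rail, 16 mm along it, top 42 mm above the table; origin at table height under its middle, same axes as the rail. Its face toward the carrier is 8 mm from its middle
- limonite: brown lump of mineral, 40 x 56 x 26 mm, lying loose on the carrier's stage, top 76 mm above the table; origin at the centre of its underside. It rides along and is not to be lifted or pushed off
- lens_rail: fixed black rail with four posts that carry coloured clips, left of and beyond the work, seen from the robot: 643 mm long, up to 191 mm high; origin at table height under its middle, its length along y. To be passed over or round
- desk_lamp: fixed black desk lamp behind the work; origin at table height by its foot. Its head, a shade 145 mm across, hangs over a point 80 mm nearer to the robot and 73 mm further left than the origin, from 420 to 505 mm above the table: keep the arm clear of it
- amethyst: purple crystal lump on a grey base, 58 x 80 x 42 mm, loose bystander; origin at the centre of its underside
- blue_crystal: bright blue crystal lump on a grey base, 57 x 60 x 41 mm, loose bystander; origin at the centre of its underside
- glasses_yellow: yellow safety glasses, 59 x 126 x 44 mm, loose bystander; origin at the centre of its underside
- torch_green: black torch with a green ring lying on its side, 32 x 104 x 32 mm, loose bystander; origin at the centre of its underside
- magnifier: round magnifier with a black handle lying flat, 62 x 148 x 9 mm, loose bystander; origin at the centre of its underside
- slim_box: slim white and blue carton, 173 x 29 x 26 mm, loose bystander; origin at the centre of its underside
- tape_orange: roll of orange tape, 52 mm across, 28 mm high, loose bystander; origin at the centre of its underside

How it is judged:
By the outcome, as a careful person would: the job done as asked, in the order asked, and still so for the second after the job is handed in, with the robot touching nothing.
It also fails if it takes over 72 s, if anything falls off the work surface, if the arm or the gripper's body presses on something with over 40 N, if the wrist force passes 120 N, or if a joint passes its speed limit or range.

ROBOT

A 7-joint arm with a two-finger parallel gripper is mounted at the origin on a cart in front of the work surface, level with it; the furniture and walls round the work are solid. World frame = base frame: x ahead of the robot, y to its left, z up, the work surface at z = 0. Lengths are in m, angles in rad, forces in N, time in s.
With the tool pointing down it reaches from about 0.4 to 0.9 m from the base axis. Payload 5.5 kg.
Tool frame: the origin (TCP) lies midway between the tips of the shut fingers; the grasp point (between the pads) lies 19 mm behind it; y points along the fingers, z is the direction in which the jaws open and shut, and the axes are right-handed (so a half turn about y gives the same grasp; the last joint's range is limited). The gripper opens to 92 mm and grips with 3 to 60 N. Pads are 19 mm wide; open, the fingers measure 130 mm over their backs; the gripper's body (75 mm by 190 mm) begins 47 mm behind the grasp point.
Start: joints at [1.596, 0.501, -0.427, 1.55, 0.221, 1.138, -0.21], TCP at [0.153, -0.632, 0.227] pointing down, gripper open.
Joint ranges: [-2.88, 2.88], [-0.31, 2.03], [-1.54, 1.56], [0.2, 2.42], [-1.41, 4.55], [0.19, 2.02], [-2.57, 2.57]. Speed limits (rad/s): [2.57, 2.57, 3.14, 3.14, 3.14, 3.14, 3.14].

INTERFACE

Orientations are given as [roll, pitch, yaw] about the fixed x, y, z axes, in that order (R = Rz(yaw) Ry(pitch) Rx(roll)).
In Python, from cell import monitor, vision, robot gives the robot as it stands.
- The arm moves only by the shell command python3 -m pendant 'ROWS' [FORCE]. ROWS is JSON, a list of rows, each a list of 3 entries, a list of its own where there are three numbers: the closure, from -1 (fully open) to 1 (shut), then the shift along the world's x, y, z in mm, then the turn, a rotation vector about the world's x, y, z in rad. In form: [[fingers, [dx, dy, dz], [ax, ay, az]], ...]. A call has 1 to 20 rows; each row is the pose to reach, as a shift and turn from the pose measured when the call began; what a row does not reach only later rows make up. A row lasts 1/12 s, in which the tool goes at most 41.7 mm and 7.16 degrees, less where a joint would pass 70% of its speed; a pose out of reach is approached as far as the arm can. A call with a gripper value outside its range is refused whole. The fingers move at their own pace and stop on an object; FORCE is the grip in N (left out, the last holds). Time passes only in rows, so rows that repeat a pose let the fingers close. It gives the time, the measured TCP pose, the force and the opening at its end, in the units of the state.
- monitor.get_state(): the state, without advancing time (a new reading comes with each control period).
- vision.camera(name): name is "scene" or "top" or "wrist"; returns a dict with "image" (384x512x3 uint8, red, green, blue), "depth" (384x512 float32, m along the optical axis (not along the pixel's ray), 0 where there is no reading), "fx", "fy", "cx", "cy" (pixels), "D" ([k1, k2, p1, p2, k3] as OpenCV has them; the pictures are not rectified), "T" (4x4, takes a point from camera to world coordinates); the wrist camera has in their place "T_tool_cam" (4x4, takes a point from camera to tool coordinates, whose origin is the TCP and whose axes are the tool frame's). Camera axes: x right, y up, looking along -z (the intrinsics and any distortion apply to the point x, -y, -z); pixel columns grow to the right and rows downward; lengths in m; the calibration is good to about 2 mm. A picture is of the moment at which its call begins: read the wrist's pose just before it.
- robot.close_job(): hands the job in, once; it reports no verdict.
The state is a dict: "t": time; "joint_pos": joint angles; "qvel": joint speeds; "joint_efforts": joint torques, N m; "eef_pos": TCP position; "eef_rot": TCP orientation; "contact_force": force on the tool from outside, world axes, zero at the start; "ft_torque": the same for the moment, N m; "width": finger opening in m.
Only numpy, scipy, OpenCV 4.12 (cv2) and the standard library are available. Lean on these libraries where they do the work, as an engineer would, in place of code of your own. Each camera call takes 0.05 s, during which the arm holds its last target.

## Working session

There is one attempt and no reset: what is moved stays moved. The work goes in short steps, Python scripts to look and compute and a shell command to move; the robot and the scene stay as the last step left them, time stands still between calls to the robot, and variables do not carry over. Pictures are saved under pics/ and viewed, and the job is handed in when it is done.

```bash
ls; mkdir -p pics; cat > h.py <<'E'
from cell import monitor, vision, robot
import numpy as np, cv2
from scipy.spatial.transform import Rotation as R
def snap(n,fn=None,crop=None,scale=1):
    s=monitor.get_state(); c=vision.camera(n)
    if 'T' not in c:
        T=np.eye(4);T[:3,:3]=R.from_euler('xyz',s['eef_rot']).as_matrix();T[:3,3]=s['eef_pos'];c['T']=T@c['T_tool_cam']
    if fn:
        im=c['image'][...,::-1]
        if crop: im=im[crop[1]:crop[3],crop[0]:crop[2]]
        im=cv2.resize(np.ascontiguousarray(im),None,fx=scale,fy=scale,interpolation=cv2.INTER_CUBIC)
        cv2.imwrite('pics/'+fn,im)
    return c
def K(c): return np.array([[c['fx'],0,c['cx']],[0,c['fy'],c['cy']],[0,0,1]])
def ray(c,u,v):
    p=cv2.undistortPoints(np.array([[[u,v]]],float),K(c),np.array(c['D'],float))[0,0]
    d=np.array([p[0],-p[1],-1]); return c['T'][:3,3],c['T'][:3,:3]@d
def atz(c,u,v,z):
    o,d=ray(c,u,v); return o+d*(z-o[2])/d[2]
def dep(c,u,v):
    o,d=ray(c,u,v); z=c['depth'][int(v),int(u)]; return o+d*z
def proj(c,P):
    P=np.atleast_2d(P); q=(P-c['T'][:3,3])@c['T'][:3,:3]; q=q*[1,-1,-1]
    return cv2.projectPoints(q.astype(float),np.zeros(3),np.zeros(3),K(c),np.array(c['D'],float))[0][:,0]
E
python3 - <<'E'
from h import *
import pickle
print(monitor.get_state())
for n in ['scene','top','wrist']:
    c=snap(n,n+'0.png',scale=1.5); print(n,c['fx'],c['D'],c['T'][:3,3],-c['T'][:3,2]); pickle.dump(c,open(n+'.pkl','wb'))
E
```

```text
pics
{'t': 0.0, 'joint_pos': array([ 1.59620487,  0.50184864, -0.42677407,  1.55143661,  0.22080574,
        1.1383048 , -0.21030061]), 'qvel': array([ 7.72392192e-04,  1.34092382e-03, -1.54282520e-04, -1.21873528e-04,
       -4.40643801e-04, -1.50359723e-03,  6.91580568e-05]), 'joint_efforts': array([ 2.02446345e-04, -5.66602349e+01, -5.81608146e+00, -2.79111367e+01,
       -6.87097153e-02,  3.12270317e-02,  1.91373188e-04]), 'eef_pos': array([ 0.15289215, -0.6310456 ,  0.22568192]), 'eef_rot': array([-1.57273697e+00,  5.37908156e-05, -2.90376228e+00]), 'contact_force': array([ 0.02426368, -0.24584135,  0.14917582]), 'ft_torque': array([-0.01282387,  0.04863287,  0.02270351]), 'width': 0.09204888622559423}
scene 496.9859316484876 [-0.01398958  0.          0.          0.          0.        ] [-0.11919295 -1.34283151  0.90604263] [ 0.43440495  0.74281891 -0.5094236 ]
top 407.8437080689851 [-0.01256489  0.          0.          0.          0.        ] [ 0.54860447 -0.11498505  1.28016388] [ 0.04913254  0.00572476 -0.99877586]
wrist 331.3941519780398 [-0.0477335  0.         0.         0.         0.       ] [ 0.2289749  -0.6116028   0.38326818] [-0.28309993 -0.06586178 -0.95682634]
```

View pics/top0.png

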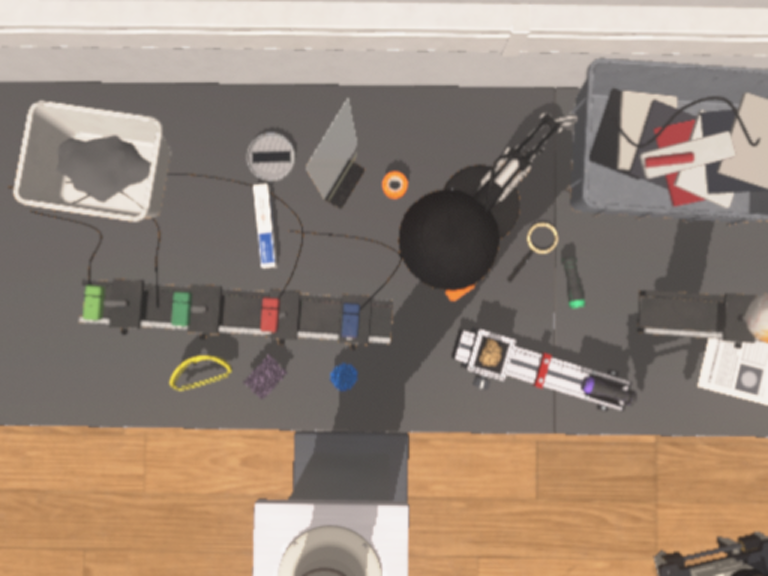

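View pics/scene0.png

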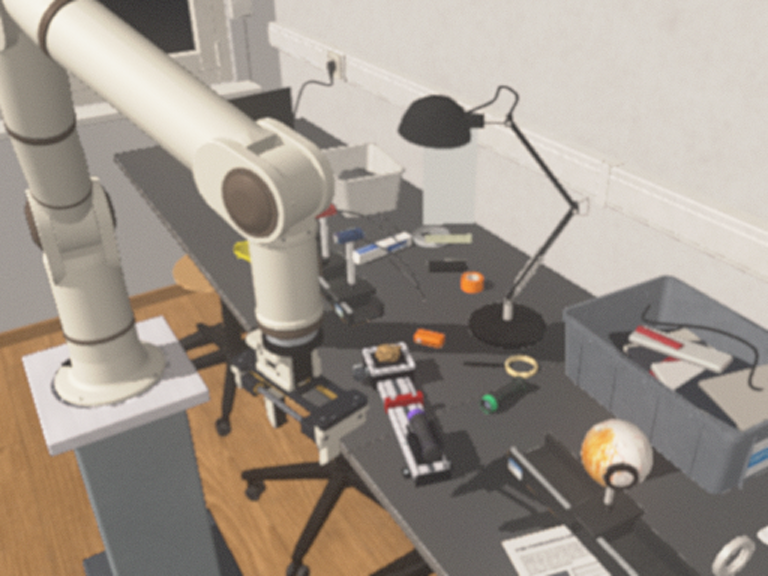

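The top view shows the carrier with the mineral at about (490,355) of the enlarged picture. The red stop is at (543,370), the knob near (481,384) and the lamp head above left. I'll enlarge this area.

```bash
python3 - <<'E'
from h import *
c=snap('top','top1.png',(295,210,425,280),6)
for p in [(490/1.5,355/1.5),(450/1.5,240/1.5)]: print(dep(c,*p))
c=snap('scene','sc1.png',(225,215,315,325),5)
E
```

```text
[ 0.46424874 -0.31419935  0.07076639]
[ 0.63989332 -0.19130543  0.50136393]
```

View pics/top1.png

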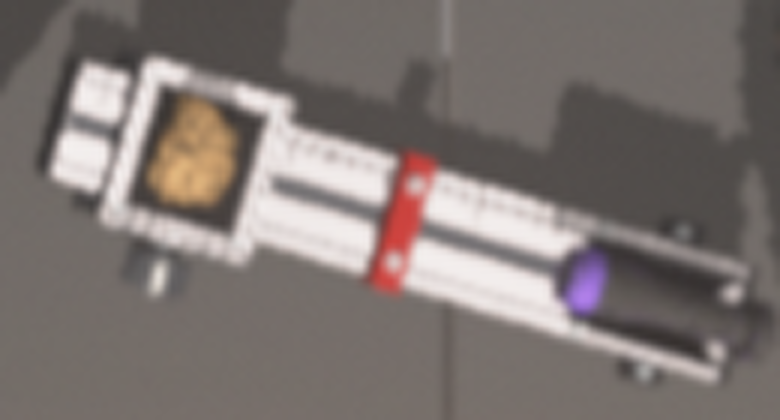

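View pics/sc1.png

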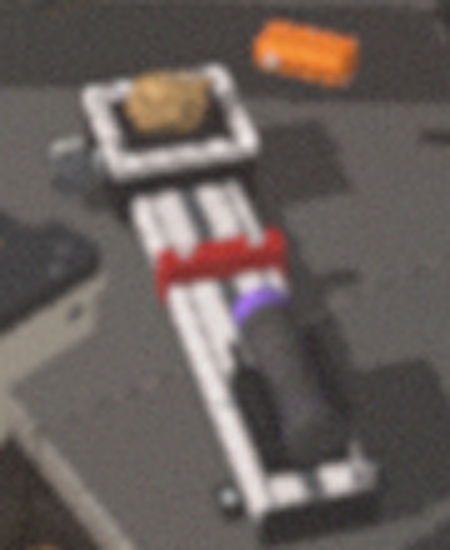

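```bash
cat > m.py <<'E'
from h import *
import pickle
c=pickle.load(open('top.pkl','rb'))
def q(x,y,z): return atz(c,295+(x+.5)/6-.5,210+(y+.5)/6-.5,z)
st=np.array([q(*p,.0535) for p in [(148,58),(296,98),(247,264),(103,222)]])
re=np.array([q(*p,.024) for p in [(84,60),(50,184),(746,266),(716,380)]])
sp=np.array([q(*p,.042) for p in [(405,152),(438,158),(402,292),(368,284)]])
kn=np.array([q(*p,.044) for p in [(138,245),(190,255),(178,298),(125,288)]])
wl=np.array([q(156,278,.044)])
for n in ['st','re','sp','kn','wl']: v=globals()[n]; print(n,v.round(4).tolist(),v.mean(0).round(4))
print('stage sides',np.linalg.norm(np.diff(np.vstack([st,st[:1]]),axis=0),axis=1))
d=(re[2]+re[3]-re[0]-re[1])/2; print('rail len',np.linalg.norm(d), np.linalg.norm(re[0]-re[1]))
ang=lambda v:np.arctan2(v[1],v[0])
for v in [d,st[1]-st[0],st[2]-st[3],sp.mean(0)-st.mean(0), st[3]-st[0]+0,sp[2]-sp[1]]: print(np.degrees(ang(v)))
E
python3 m.py
```

```text
st [[0.5147, -0.2945, 0.0535], [0.4958, -0.3685, 0.0535], [0.4131, -0.3445, 0.0535], [0.4329, -0.2727, 0.0535]] [ 0.4641 -0.32    0.0535]
re [[0.5124, -0.2661, 0.024], [0.449, -0.2492, 0.024], [0.4122, -0.6046, 0.024], [0.3544, -0.5891, 0.024]] [ 0.432  -0.4273  0.024 ]
sp [[0.469, -0.4259, 0.042], [0.4662, -0.4425, 0.042], [0.3989, -0.4246, 0.042], [0.4027, -0.4075, 0.042]] [ 0.4342 -0.4251  0.042 ]
kn [[0.4208, -0.2915, 0.044], [0.4162, -0.3176, 0.044], [0.3946, -0.3118, 0.044], [0.3992, -0.2852, 0.044]] [ 0.4077 -0.3015  0.044 ]
wl [[0.4044, -0.3007, 0.044]] [ 0.4044 -0.3007  0.044 ]
stage sides [0.0764059  0.08613564 0.07451371 0.08468458]
rail len 0.3529086766973078 0.06559250000159592
-106.02571553886018
-104.32384304477814
-105.4078613341413
-105.90645535664021
165.0535773848403
165.0437780659766
```

```bash
python3 - <<'E'
from h import *
s=monitor.get_state(); M=R.from_euler('xyz',s['eef_rot']).as_matrix(); print(M.round(3))
a=np.radians(-15.3); ry=np.array([-np.sin(a),np.cos(a),0]); print('raily',ry,'railx',np.cos(a),np.sin(a))
print('jaw ang',np.degrees(np.arctan2(M[1,2],M[0,2])),'target 74.7 / -105.3')
print(vision.camera('wrist')['T_tool_cam'].round(3))
print('shift',np.array([.4053,-.3039,.2])-s['eef_pos'])
E
```

```text
[[-0.972 -0.     0.236]
 [-0.236  0.001 -0.972]
 [-0.    -1.    -0.001]]
raily [0.26387305 0.96455742 0.        ] railx 0.9645574184577981 -0.2638730499653729
jaw ang -76.37004528309915 target 74.7 / -105.3
[[-0.001 -0.957 -0.291 -0.079]
 [ 0.001  0.291 -0.957 -0.157]
 [ 1.    -0.001  0.001 -0.001]
 [ 0.     0.     0.     1.   ]]
shift [ 0.25222276  0.3275145  -0.0262238 ]
```

View pics/wrist0.png

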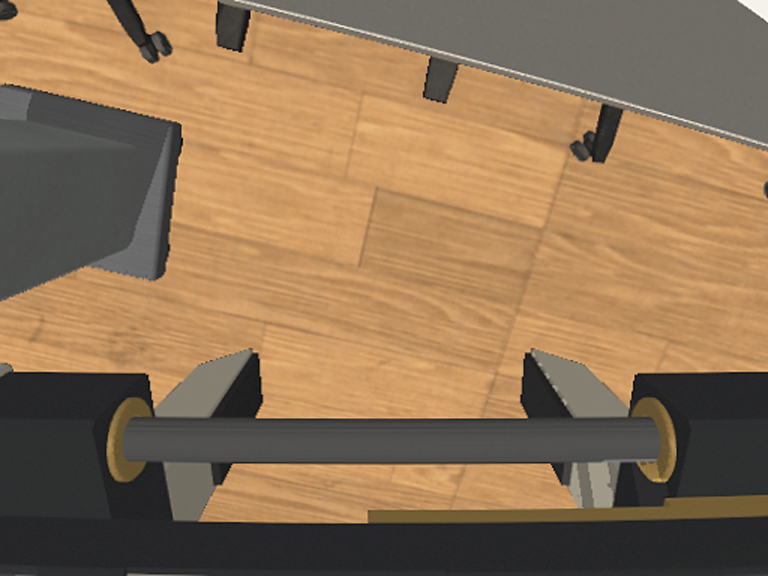

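```bash
python3 -m pendant '[[1,[10,17,0],[0,0,-0.02]],[1,[26,46,0],[0,0,-0.06]],[1,[42,75,0],[0,0,-0.12]],[1,[58,103,0],[0,0,-0.18]],[1,[74,131,0],[0,0,-0.24]],[1,[90,160,-5],[0,0,-0.30]],[1,[106,188,-10],[0,0,-0.36]],[1,[122,216,-15],[0,0,-0.42]],[1,[138,245,-20],[0,0,-0.46]],[1,[154,273,-25],[0,0,-0.49]],[1,[170,301,-30],[0,0,-0.505]],[1,[182,323,-34],[0,0,-0.505]],[1,[190,337,-36],[0,0,-0.505]],[1,[194,344,-36],[0,0,-0.505]],[1,[194,344,-36],[0,0,-0.505]]]' 10; python3 - <<'E'
from h import *
c=snap('wrist','w1.png',scale=1.5)
import pickle; pickle.dump(c,open('w1.pkl','wb'))
s=monitor.get_state();print(s['joint_pos'])
E
```

```text
t: 1.55
eef_pos: [0.3481, -0.286, 0.1906]
eef_rot: [-1.572, 0.0, 2.878]
contact_force: [0.2, -0.7, 0.2]
width: 0.0005
[ 1.13335992  0.19570337 -0.55272437  2.06338074  0.12893701  0.91474676
 -1.32612398]
```

View pics/w1.png

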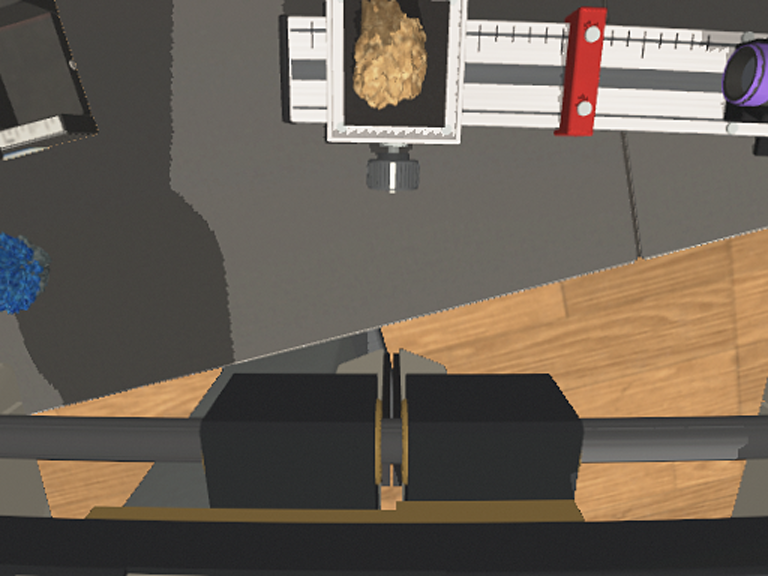

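```bash
python3 - <<'E'
from h import *
import pickle
c=pickle.load(open('w1.pkl','rb'))
def q(x,y,z): return atz(c,(x+.5)/1.5-.5,(y+.5)/1.5-.5,z)
L=dict(knob_nearL=(367,187,.036),nearR=(419,187,.036),lineN=(392,192,.044),lineF=(392,161,.044),st_nl=(327,144,.0535),st_nr=(460,143,.0535),railL_n=(282,122,.024),railL_f=(280,15,.024),stopnl=(555,135,.042),stopnr=(592,135,.042),stopfl=(570,8,.042),stopfr=(607,10,.042),front=(700,128,.024),front0=(490,122,.024))
P={k:q(*v) for k,v in L.items()}
for k in P: print(k,P[k].round(4))
ang=lambda a,b:np.degrees(np.arctan2(*(P[b]-P[a])[[1,0]]))
print(ang('st_nl','st_nr'),ang('stopnl','stopfl'),ang('stopnr','stopfr'),ang('front0','front'))
d=c['depth']; 
for u,v in [(392,178),(560,60),(500,60),(300,60),(392,139)]: print(u,v,dep(c,u/1.5,v/1.5).round(4))
cv2.imwrite('pics/w1c.png',cv2.resize(c['image'][60:140,180:420,::-1],None,fx=3.3,fy=3.3,interpolation=cv2.INTER_CUBIC))
s=monitor.get_state();tc=proj(c,[s['eef_pos']]);print(tc*1.5)
E
```

```text
knob_nearL [ 0.4025 -0.2837  0.036 ]
nearR [ 0.3942 -0.3147  0.036 ]
lineN [ 0.3963 -0.298   0.044 ]
lineF [ 0.4138 -0.3027  0.044 ]
st_nl [ 0.4329 -0.2695  0.0535]
st_nr [ 0.4138 -0.3428  0.0535]
railL_n [ 0.4539 -0.2427  0.024 ]
railL_f [ 0.5121 -0.2606  0.024 ]
stopnl [ 0.4035 -0.3998  0.042 ]
stopnr [ 0.398  -0.4213  0.042 ]
stopfl [ 0.469  -0.4205  0.042 ]
stopfr [ 0.4629 -0.4407  0.042 ]
front [ 0.3837 -0.4963  0.024 ]
front0 [ 0.4203 -0.3675  0.024 ]
-104.65773407321748 -17.510181968613196 -16.608268623241496 -105.8542584953977
392 178 [ 0.4041 -0.3003  0.0441]
560 60 [ 0.4446 -0.4165  0.0236]
500 60 [ 0.4537 -0.3812  0.0233]
300 60 [ 0.485  -0.2645  0.0235]
392 139 [ 0.4257 -0.3061  0.0518]
[[399.11821906 376.70727198]]
```

View pics/w1c.png

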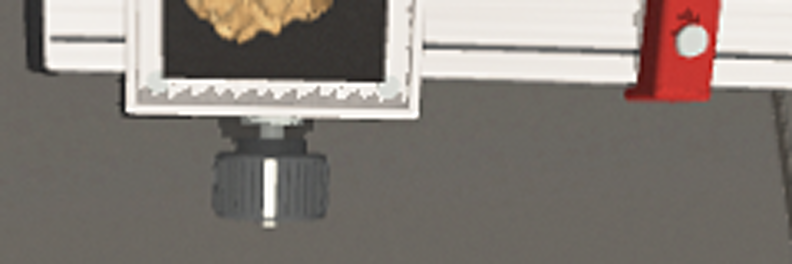

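```bash
python3 -m pendant '[[1,[14,-4,-30],[0,0,-0.003]],[1,[35,-8,-65],[0,0,-0.003]],[1,[56,-14,-100],[0,0,-0.003]],[1,[56,-14,-125],[0,0,-0.003]],[1,[56,-14,-136],[0,0,-0.003]],[1,[56,-14,-138],[0,0,-0.003]],[1,[56,-14,-138],[0,0,-0.003]]]'; python3 - <<'E'
from h import *
c=snap('wrist','w2.png',scale=1.5)
E
```

```text
t: 2.18
eef_pos: [0.4021, -0.3022, 0.0524]
eef_rot: [-1.571, -0.001, 2.871]
contact_force: [0.2, -0.1, 0.4]
width: -0.0
```

View pics/w2.png

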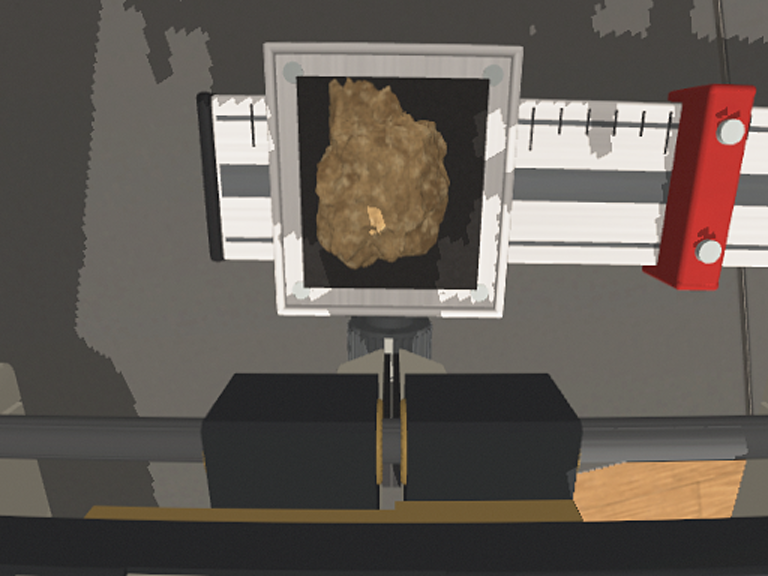

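The white line shows at (389,345), just beyond the fingertip, so the tip is centred over the knob. Next I go down to find contact.

```bash
python3 -m pendant '[[1,[0,0,-4],[0,0,0]],[1,[0,0,-6],[0,0,0]],[1,[0,0,-7],[0,0,0]],[1,[0,0,-8],[0,0,0]]]';  python3 -m pendant '[[1,[0,0,-1],[0,0,0]],[1,[0,0,-1],[0,0,0]]]'; python3 -m pendant '[[1,[0,0,-1],[0,0,0]],[1,[0,0,-1],[0,0,0]]]'
```

```text
t: 2.57
eef_pos: [0.4032, -0.3031, 0.0462]
eef_rot: [-1.569, 0.002, 2.871]
contact_force: [0.2, 0.7, -0.1]
width: 0.0006
t: 2.73
eef_pos: [0.4032, -0.3033, 0.0454]
eef_rot: [-1.569, 0.002, 2.871]
contact_force: [-0.1, 0.2, 0.6]
width: 0.0007
t: 2.9
eef_pos: [0.4032, -0.3033, 0.0444]
eef_rot: [-1.569, 0.002, 2.871]
contact_force: [-0.1, -0.1, -0.7]
width: 0.0004
```

```bash
python3 -m pendant '[[1,[0,0,-1],[0,0,0]],[1,[0,0,-1],[0,0,0]]]';  python3 -m pendant '[[1,[0,0,-1],[0,0,0]],[1,[0,0,-1],[0,0,0]]]'
```

```text
t: 3.07
eef_pos: [0.4033, -0.3033, 0.0439]
eef_rot: [-1.568, 0.002, 2.871]
contact_force: [-2.4, 1.1, 8.2]
width: 0.0008
t: 3.23
eef_pos: [0.4033, -0.3033, 0.0438]
eef_rot: [-1.568, 0.002, 2.872]
contact_force: [-3.0, 1.7, 11.4]
width: 0.0004
```

```bash
python3 -m pendant '[[1,[0.5,1.9,-0.8],[0,0,0]],[1,[1.1,3.9,-0.8],[0,0,0]],[1,[1.6,5.8,-0.8],[0,0,0]],[1,[2.1,7.7,-0.8],[0,0,0]],[1,[2.7,9.6,-0.8],[0,0,0]]]';  python3 - <<'E'
from h import *
c=snap('wrist','w3.png',(200,180,330,260),5)
E
```

```text
t: 3.65
eef_pos: [0.4059, -0.2943, 0.0434]
eef_rot: [-1.567, 0.002, 2.871]
contact_force: [0.4, -0.9, 1.3]
width: 0.0005
```

View pics/w3.png

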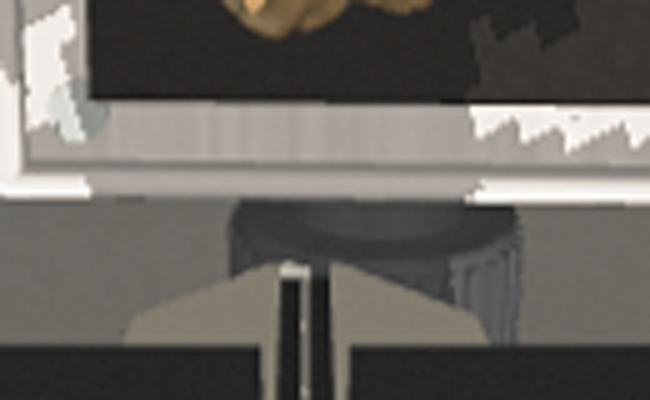

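```bash
cat > pl.py <<'E'
from h import *
import sys
# args: press mm, rail-x offset of the tip from C (mm)
press=float(sys.argv[1]); off=float(sys.argv[2]) if len(sys.argv)>2 else 0
S=[float(a) for a in sys.argv[3].split(',')] if len(sys.argv)>3 else [-6,-4,-2,0,2,4,6,8,10,11.5]
a=np.radians(-15.5); ry=np.array([-np.sin(a),np.cos(a),0]); rx=np.array([np.cos(a),np.sin(a),0])
C=np.array([.4038,-.3017,.0279])*1000
w=3;Rr=16
def row(s,z): return C*[1,1,0]+ry*s+rx*off+[0,0,z]
def surf(s):
    e=max(abs(s)-w,0); return C[2]+np.sqrt(Rr**2-e*e)
p=monitor.get_state()['eef_pos']*1000
d=p-C; print('s now',(d@ry).round(2),'off',(d@rx).round(2),'z',p[2].round(2))
seq=[(S[0]-3,52),(S[0]-3,48),(S[0]-1.5,surf(S[0])+1)]+[(s,surf(s)-press) for s in S]+[(S[-1],50)]
print([[round(x,1) for x in row(*q)-p] for q in seq])
E
python3 -m pendant '[[1,[0,0,6],[0,0,0]],[1,[0,0,8],[0,0,0]],[1,[0,0,8],[0,0,0]]]'; python3 pl.py 0.8
```

```text
t: 3.95
eef_pos: [0.4068, -0.2938, 0.0519]
eef_rot: [-1.567, 0.003, 2.872]
contact_force: [-0.1, 0.3, -0.1]
width: 0.0007
s now 8.4 off 0.76 z 51.87
[[np.float64(-5.4), np.float64(-16.6), np.float64(0.1)], [np.float64(-5.4), np.float64(-16.6), np.float64(-3.9)], [np.float64(-5.0), np.float64(-15.1), np.float64(-7.3)], [np.float64(-4.6), np.float64(-13.7), np.float64(-9.1)], [np.float64(-4.0), np.float64(-11.7), np.float64(-8.8)], [np.float64(-3.5), np.float64(-9.8), np.float64(-8.8)], [np.float64(-3.0), np.float64(-7.9), np.float64(-8.8)], [np.float64(-2.4), np.float64(-6.0), np.float64(-8.8)], [np.float64(-1.9), np.float64(-4.0), np.float64(-8.8)], [np.float64(-1.4), np.float64(-2.1), np.float64(-9.1)], [np.float64(-0.8), np.float64(-0.2), np.float64(-9.6)], [np.float64(-0.3), np.float64(1.7), np.float64(-10.4)], [np.float64(0.1), np.float64(3.2), np.float64(-11.2)], [np.float64(0.1), np.float64(3.2), np.float64(-1.9)]]
```

```bash
python3 -m pendant '[[1,[-5.4,-16.6,0],[0,0,0]],[1,[-5.4,-16.6,-4],[0,0,0]],[1,[-5,-15.1,-7.3],[0,0,0]],[1,[-4.6,-13.7,-9.1],[0,0,0]],[1,[-4,-11.7,-8.8],[0,0,0]],[1,[-3.5,-9.8,-8.8],[0,0,0]],[1,[-3,-7.9,-8.8],[0,0,0]]]'; python3 -m pendant '[[1,[0.5,1.9,-0.8],[0,0,0]],[1,[1.1,3.9,-0.8],[0,0,0]],[1,[1.6,5.8,-1.1],[0,0,0]],[1,[2.1,7.7,-1.6],[0,0,0]],[1,[2.7,9.6,-2.4],[0,0,0]],[1,[3.1,11,-3.2],[0,0,0]]]'; python3 pl.py 0.8
```

```text
t: 4.53
eef_pos: [0.4036, -0.3021, 0.0437]
eef_rot: [-1.565, 0.003, 2.871]
contact_force: [-3.7, -1.2, 12.6]
width: 0.0007
t: 5.03
eef_pos: [0.4075, -0.289, 0.0412]
eef_rot: [-1.566, 0.003, 2.873]
contact_force: [-1.7, 4.6, 10.7]
width: 0.0006
s now 13.26 off 0.13 z 41.18
[[np.float64(-6.1), np.float64(-21.4), np.float64(10.8)], [np.float64(-6.1), np.float64(-21.4), np.float64(6.8)], [np.float64(-5.7), np.float64(-20.0), np.float64(3.4)], [np.float64(-5.3), np.float64(-18.5), np.float64(1.6)], [np.float64(-4.7), np.float64(-16.6), np.float64(1.9)], [np.float64(-4.2), np.float64(-14.7), np.float64(1.9)], [np.float64(-3.7), np.float64(-12.7), np.float64(1.9)], [np.float64(-3.1), np.float64(-10.8), np.float64(1.9)], [np.float64(-2.6), np.float64(-8.9), np.float64(1.9)], [np.float64(-2.1), np.float64(-7.0), np.float64(1.6)], [np.float64(-1.5), np.float64(-5.0), np.float64(1.1)], [np.float64(-1.0), np.float64(-3.1), np.float64(0.3)], [np.float64(-0.6), np.float64(-1.7), np.float64(-0.5)], [np.float64(-0.6), np.float64(-1.7), np.float64(8.8)]]
```

```bash
python3 -m pendant '[[1,[0,0,6],[0,0,0]],[1,[-10,3,12],[0,0,0]],[1,[-20,6,12],[0,0,0]],[1,[-22,7,12],[0,0,0]]]';  python3 - <<'E'
from h import *
c=snap('wrist','w4.png',(200,160,330,260),5)
E
```

```text
t: 5.37
eef_pos: [0.3826, -0.2811, 0.0529]
eef_rot: [-1.566, 0.0, 2.873]
contact_force: [-1.2, -0.2, -0.8]
width: 0.0006
```

View pics/w4.png

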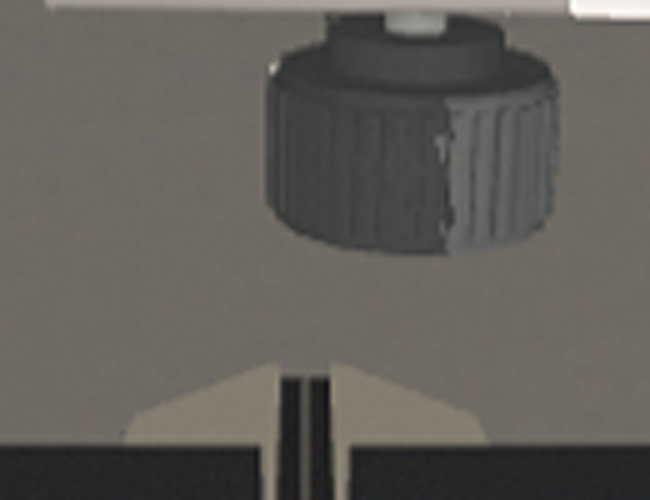

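The white line has reached the left edge of the rim, at pixel (273,68). So the knob has turned about 1.55 rad, with no slip.

```bash
python3 -m pendant '[[1,[4,-10,0],[0,0,0]],[1,[12,-25,-2],[0,0,0]],[1,[17,-29,-2],[0,0,0]],[1,[17,-29,-2],[0,0,0]]]';  sed -i 's/round(x,1)/float(round(x,1))/; s/^seq=.*/seq=[(-9,50),(S[0]-1.5,surf(S[0])+1)]+[(s,surf(s)-press) for s in S]+[(S[-1],50),(-9,50)]/' pl.py; python3 pl.py 0.6 -0.5 -6,-3.5,-1,1.5,4,6.5,9,11.5
```

```text
t: 5.75
eef_pos: [0.4012, -0.3123, 0.0509]
eef_rot: [-1.566, 0.002, 2.87]
contact_force: [0.4, -0.8, 0.4]
width: 0.0005
s now -10.93 off 0.37 z 50.86
[[-0.3, 2.1, -0.9], [0.1, 3.5, -6.2], [0.5, 5.0, -7.8], [1.2, 7.4, -7.6], [1.8, 9.8, -7.6], [2.5, 12.2, -7.6], [3.2, 14.6, -7.6], [3.8, 17.0, -7.9], [4.5, 19.4, -8.7], [5.2, 21.8, -10.0], [5.2, 21.8, -0.9], [-0.3, 2.1, -0.9]]
```

```bash
python3 -m pendant '[[1,[-0.3,2.1,-2],[0,0,0]],[1,[0,3.5,-6.2],[0,0,0]],[1,[0.5,5,-7.8],[0,0,0]],[1,[1.2,7.4,-7.6],[0,0,0]],[1,[1.8,9.8,-7.6],[0,0,0]],[1,[2.5,12.2,-7.6],[0,0,0]],[1,[3.2,14.6,-7.6],[0,0,0]],[1,[3.8,17,-7.9],[0,0,0]],[1,[4.5,19.4,-8.7],[0,0,0]],[1,[5.2,21.8,-10],[0,0,0]]]';python3 -m pendant '[[1,[0,0,9],[0,0,0]],[1,[-3,-11,9],[0,0,0]],[1,[-5.7,-20.5,9],[0,0,0]],[1,[-5.7,-20.5,9],[0,0,0]]]'; python3 pl.py 0.6 -0.5 -6,-3.5,-1,1.5,4,6.5,9,11.5
```

```text
t: 6.58
eef_pos: [0.4065, -0.2897, 0.0418]
eef_rot: [-1.565, 0.002, 2.871]
contact_force: [-2.7, 3.4, 13.1]
width: 0.0003
t: 6.92
eef_pos: [0.3995, -0.3136, 0.0508]
eef_rot: [-1.564, 0.002, 2.867]
contact_force: [-0.7, -0.3, 0.8]
width: 0.0006
s now -12.59 off -0.97 z 50.77
[[1.4, 3.3, -0.8], [1.8, 4.8, -6.2], [2.2, 6.2, -7.8], [2.9, 8.6, -7.5], [3.6, 11.0, -7.5], [4.2, 13.4, -7.5], [4.9, 15.9, -7.5], [5.6, 18.3, -7.9], [6.2, 20.7, -8.6], [6.9, 23.1, -9.9], [6.9, 23.1, -0.8], [1.4, 3.3, -0.8]]
```

```bash
python3 -m pendant '[[1,[1,3,-2],[0,0,0]],[1,[1.8,4.8,-6],[0,0,0]],[1,[2.2,6.2,-7.5],[0,0,0]],[1,[2.9,8.6,-7.3],[0,0,0]],[1,[3.5,11,-7.3],[0,0,0]],[1,[4.2,13.4,-7.3],[0,0,0]],[1,[4.9,15.9,-7.3],[0,0,0]],[1,[5.5,18.3,-7.6],[0,0,0]],[1,[6.2,20.7,-8.3],[0,0,0]],[1,[6.9,23.1,-9.6],[0,0,0]]]';python3 -m pendant '[[1,[0,0,9],[0,0,0]],[1,[-3,-11,9],[0,0,0]],[1,[-4.5,-18.5,9],[0,0,0]],[1,[-4.5,-18.5,9],[0,0,0]]]'; python3 pl.py 0.4 -0.5 -6,-3.5,-1,1.5,4,6.5,9,11.5
```

```text
t: 7.75
eef_pos: [0.4065, -0.2897, 0.042]
eef_rot: [-1.563, 0.001, 2.868]
contact_force: [-2.4, 5.4, 15.2]
width: 0.0006
t: 8.08
eef_pos: [0.4011, -0.3111, 0.0509]
eef_rot: [-1.562, 0.002, 2.865]
contact_force: [-0.0, -1.6, 0.4]
width: 0.0004
s now -9.81 off -0.04 z 50.9
[[-0.2, 0.9, -0.9], [0.2, 2.3, -6.3], [0.6, 3.8, -7.7], [1.2, 6.2, -7.4], [1.9, 8.6, -7.4], [2.6, 11.0, -7.4], [3.3, 13.4, -7.4], [3.9, 15.8, -7.8], [4.6, 18.2, -8.6], [5.3, 20.7, -9.8], [5.3, 20.7, -0.9], [-0.2, 0.9, -0.9]]
```

```bash
python3 -m pendant '[[1,[-0.2,1,-2],[0,0,0]],[1,[0.2,2.3,-6],[0,0,0]],[1,[0.6,3.8,-7.6],[0,0,0]],[1,[1.2,6.2,-7.4],[0,0,0]],[1,[1.9,8.6,-7.4],[0,0,0]],[1,[2.6,11,-7.4],[0,0,0]],[1,[3.3,13.4,-7.4],[0,0,0]],[1,[3.9,15.8,-7.6],[0,0,0]],[1,[4.6,18.2,-8.3],[0,0,0]],[1,[5.3,20.7,-9.3],[0,0,0]]]';python3 -m pendant '[[1,[0,0,9],[0,0,0]],[1,[-10,3,9],[0,0,0]],[1,[-22,6,9],[0,0,0]],[1,[-22,6,9],[0,0,0]]]';  python3 - <<'E'
from h import *
c=snap('wrist','w5.png',(200,160,330,260),5)
E
```

```text
t: 8.92
eef_pos: [0.4065, -0.2896, 0.0424]
eef_rot: [-1.561, 0.001, 2.865]
contact_force: [-2.6, 2.7, 11.5]
width: 0.0008
t: 9.25
eef_pos: [0.3813, -0.2825, 0.051]
eef_rot: [-1.562, -0.002, 2.865]
contact_force: [-1.2, 0.7, -0.1]
width: 0.0005
```

View pics/w5.png

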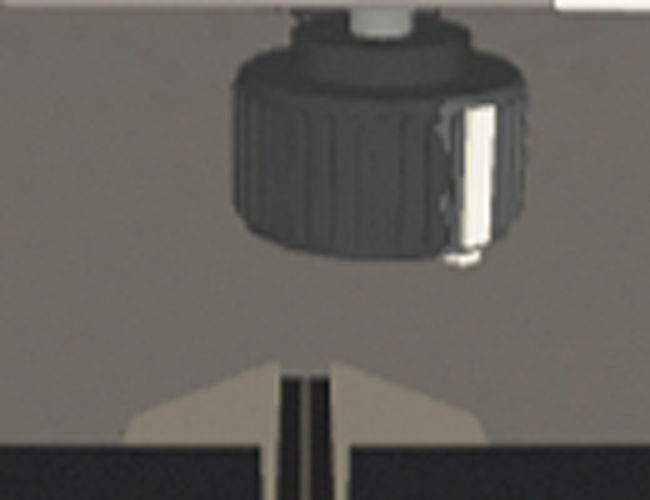

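The line is now in the right half, at (479,175), with the knob's centre at column 379. That is about 0.75 rad short of one turn, so roughly 5.5 rad in all, or about 1.33 rad per stroke. I carry on.

```bash
python3 -m pendant '[[1,[4,-10,0],[0,0,0]],[1,[12,-22,0],[0,0,0]],[1,[18,-28,0],[0,0,0]],[1,[18,-28,0],[0,0,0]]]';   python3 pl.py 0.4 -1 -6,-3.5,-1,1.5,4,6.5,9,11.5
```

```text
t: 9.63
eef_pos: [0.403, -0.3135, 0.0516]
eef_rot: [-1.561, 0.003, 2.863]
contact_force: [-0.2, -0.3, 0.4]
width: 0.0
s now -11.55 off 2.42 z 51.59
[[-2.6, 3.4, -1.6], [-2.2, 4.8, -7.0], [-1.8, 6.3, -8.4], [-1.1, 8.7, -8.1], [-0.5, 11.1, -8.1], [0.2, 13.5, -8.1], [0.9, 15.9, -8.1], [1.5, 18.3, -8.5], [2.2, 20.7, -9.3], [2.9, 23.1, -10.5], [2.9, 23.1, -1.6], [-2.6, 3.4, -1.6]]
```

```bash
python3 -m pendant '[[1,[-2.6,3.4,-2],[0,0,0]],[1,[-2.2,4.8,-6.6],[0,0,0]],[1,[-1.8,6.3,-8.3],[0,0,0]],[1,[-1.1,8.7,-8.1],[0,0,0]],[1,[-0.5,11.1,-8.1],[0,0,0]],[1,[0.2,13.5,-8.1],[0,0,0]],[1,[0.9,15.9,-8.1],[0,0,0]],[1,[1.5,18.3,-8.3],[0,0,0]],[1,[2.2,20.7,-9],[0,0,0]],[1,[2.9,23.1,-10],[0,0,0]]]';python3 -m pendant '[[1,[0,0,9],[0,0,0]],[1,[-3,-11,9],[0,0,0]],[1,[-5,-18.5,9],[0,0,0]],[1,[-5,-18.5,9],[0,0,0]]]'; python3 pl.py 0.4 -1 -6,-3.5,-1,1.5,4,6.5,9,11.5
```

```text
t: 10.47
eef_pos: [0.4057, -0.2896, 0.0425]
eef_rot: [-1.56, 0.002, 2.863]
contact_force: [-3.0, 3.3, 13.0]
width: 0.0003
t: 10.8
eef_pos: [0.3998, -0.311, 0.0516]
eef_rot: [-1.559, 0.002, 2.86]
contact_force: [-0.4, -0.4, -0.4]
width: 0.0004
s now -10.03 off -1.35 z 51.61
[[0.6, 0.9, -1.6], [1.0, 2.3, -7.0], [1.4, 3.8, -8.4], [2.1, 6.2, -8.1], [2.7, 8.6, -8.1], [3.4, 11.0, -8.1], [4.1, 13.4, -8.1], [4.8, 15.8, -8.5], [5.4, 18.2, -9.3], [6.1, 20.7, -10.6], [6.1, 20.7, -1.6], [0.6, 0.9, -1.6]]
```

```bash
python3 -m pendant '[[1,[0.6,1,-2],[0,0,0.01]],[1,[1,2.3,-6.4],[0,0,0.01]],[1,[1.4,3.8,-8.2],[0,0,0.01]],[1,[2,6.2,-8],[0,0,0.01]],[1,[2.7,8.6,-8],[0,0,0.01]],[1,[3.4,11,-8],[0,0,0.01]],[1,[4,13.4,-8],[0,0,0.01]],[1,[4.7,15.8,-8.2],[0,0,0.01]],[1,[5.3,18.2,-8.8],[0,0,0.01]],[1,[6,20.7,-9.9],[0,0,0.01]]]';python3 -m pendant '[[1,[0,0,9],[0,0,0.01]],[1,[-3,-11,9],[0,0,0.01]],[1,[-5,-18.5,9],[0,0,0.01]],[1,[-5,-18.5,9],[0,0,0.01]]]'; python3 pl.py 0.4 -1 -6,-3.5,-1,1.5,4,6.5,9,11.5
```

```text
t: 11.63
eef_pos: [0.4059, -0.2896, 0.0425]
eef_rot: [-1.558, 0.002, 2.871]
contact_force: [-2.9, 3.1, 13.2]
width: 0.0006
t: 11.97
eef_pos: [0.4001, -0.311, 0.0516]
eef_rot: [-1.557, 0.002, 2.877]
contact_force: [-0.4, 0.5, -0.1]
width: 0.0005
s now -9.92 off -1.13 z 51.59
[[0.4, 0.8, -1.6], [0.8, 2.3, -7.0], [1.2, 3.7, -8.4], [1.8, 6.1, -8.1], [2.5, 8.6, -8.1], [3.2, 11.0, -8.1], [3.8, 13.4, -8.1], [4.5, 15.8, -8.5], [5.2, 18.2, -9.3], [5.9, 20.6, -10.5], [5.9, 20.6, -1.6], [0.4, 0.8, -1.6]]
```

```bash
python3 -m pendant '[[1,[0.4,1,-2],[0,0,0]],[1,[0.8,2.3,-6.4],[0,0,0]],[1,[1.2,3.7,-8],[0,0,0]],[1,[1.8,6.1,-7.9],[0,0,0]],[1,[2.5,8.6,-7.9],[0,0,0]],[1,[3.2,11,-7.9],[0,0,0]],[1,[3.8,13.4,-7.9],[0,0,0]],[1,[4.5,15.8,-8.1],[0,0,0]],[1,[5.1,18.2,-8.7],[0,0,0]],[1,[5.8,20.6,-9.7],[0,0,0]]]';python3 -m pendant '[[1,[0,0,9],[0,0,0]],[1,[-3,-11,9],[0,0,0]],[1,[-5.5,-18.5,9],[0,0,0]],[1,[-5.5,-18.5,9],[0,0,0]]]'; python3 pl.py 0.4 -1.5 -6,-3.5,-1,1.5,4,6.5,9,11.5
python3 - <<'E'
from h import *
c=snap('wrist','w6.png',scale=1.5)
E
```

```text
t: 12.8
eef_pos: [0.4059, -0.2896, 0.0426]
eef_rot: [-1.557, 0.002, 2.878]
contact_force: [-2.7, 2.9, 11.1]
width: 0.0004
t: 13.13
eef_pos: [0.3995, -0.311, 0.0517]
eef_rot: [-1.555, 0.002, 2.875]
contact_force: [0.4, 0.4, -0.1]
width: 0.0009
s now -10.15 off -1.69 z 51.72
[[0.5, 1.1, -1.7], [0.9, 2.5, -7.1], [1.3, 3.9, -8.5], [2.0, 6.4, -8.2], [2.6, 8.8, -8.2], [3.3, 11.2, -8.2], [4.0, 13.6, -8.2], [4.6, 16.0, -8.6], [5.3, 18.4, -9.4], [6.0, 20.8, -10.7], [6.0, 20.8, -1.7], [0.5, 1.1, -1.7]]
```

View pics/w6.png

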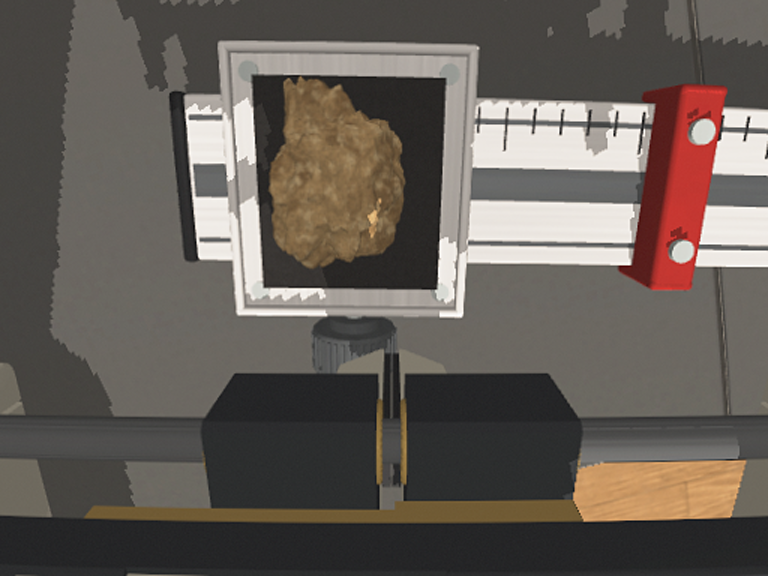

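The stage seems nearer the rail's left end than before. I measure whether the carrier has crept.

```bash
python3 - <<'E'
from h import *
import pickle
c0=pickle.load(open('w1.pkl','rb'))
c=snap('wrist'); pickle.dump(c,open('w6.pkl','wb'))
c2=snap('top','top2.png',(295,210,425,280),6)
a=np.radians(-15.5); ry=np.array([-np.sin(a),np.cos(a),0])
def q(c,x,y,z): return atz(c,(x+.5)/1.5-.5,(y+.5)/1.5-.5,z)
for n,cc,stl,str_,sp,kn in [('w1',c0,(327,142),(461,142),(555,135),(393,187)),('w6',c,(238,316),(463,316),(620,268),(354,345))]:
    A,B,S,Kn=[q(cc,*p,z)*1000 for p,z in [(stl,.0535),(str_,.0535),(sp,.042),(kn,.038)]]
    print(n,A@ry,B@ry,S@ry,Kn@ry,'gap',(B-S)@ry)
E
```

```text
w1 -144.02853322203015 -220.33734570552278 -277.46522621332804 -181.86735546564324 gap 57.12788050780527
w6 -139.75395274589528 -214.4282434378066 -271.1129428535957 -177.03683446198895 gap 56.68469941578911
```

View pics/top2.png

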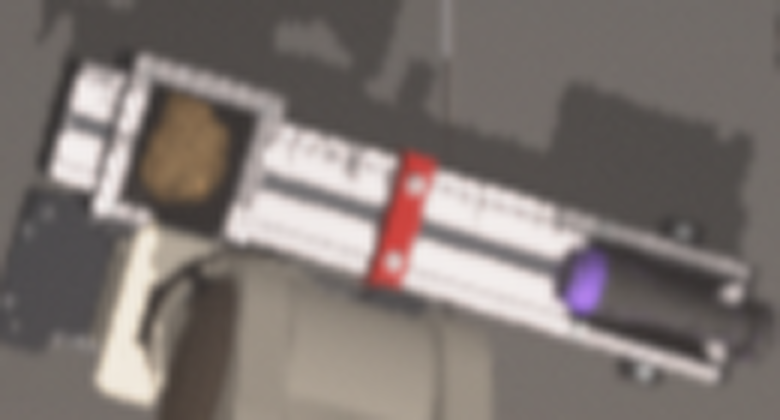

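The top view (stage shifted about 10 crop pixels) and the knob-to-tip offsets agree. The carrier has crept about 4.5 mm toward +y, which put my strokes too far onto the right flank. I re-centre, start each stroke at the top and press more lightly.

```bash
sed -i 's/^C=.*/C=np.array([.4050,-.2975,.0279])*1000/; s/(-9,50)/(-7,50)/g' pl.py;  python3 pl.py 0.3 -1.5 -3,-0.5,2,4.5,7,9.5,11.5
```

```text
s now -11.92 off -1.97 z 51.33
[[1.8, 4.6, -1.3], [2.4, 7.0, -6.4], [2.8, 8.5, -7.7], [3.5, 10.9, -7.7], [4.2, 13.3, -7.7], [4.8, 15.7, -7.8], [5.5, 18.1, -8.2], [6.2, 20.5, -9.1], [6.7, 22.4, -10.2], [6.7, 22.4, -1.3], [1.8, 4.6, -1.3]]
```

```bash
python3 - <<'E'
from h import *
for i in range(3):
    s=monitor.get_state(); print(s['t'],s['eef_pos'].round(4),np.abs(s['qvel']).max())
    c=snap('wrist','w7.png',scale=1.5)
c=snap('wrist','w8.png',(200,180,330,260),5)
import pickle; pickle.dump(c,open('w8.pkl','wb'))
E
python3 pl.py 0.3
```

```text
13.2833 [ 0.3999 -0.3085  0.0513] 0.008955157771612902
13.3333 [ 0.4001 -0.3081  0.0513] 0.006155244514985054
13.3833 [ 0.4002 -0.3079  0.0513] 0.004284538990522056
s now -11.14 off -1.78 z 51.43
[[2.8, 3.5, -1.4], [2.7, 3.0, -6.8], [3.1, 4.5, -8.1], [3.6, 6.4, -7.9], [4.2, 8.3, -7.8], [4.7, 10.3, -7.8], [5.2, 12.2, -7.8], [5.8, 14.1, -7.9], [6.3, 16.0, -8.1], [6.8, 18.0, -8.6], [7.4, 19.9, -9.4], [7.8, 21.3, -10.3], [7.8, 21.3, -1.4], [2.8, 3.5, -1.4]]
```

View pics/w8.png

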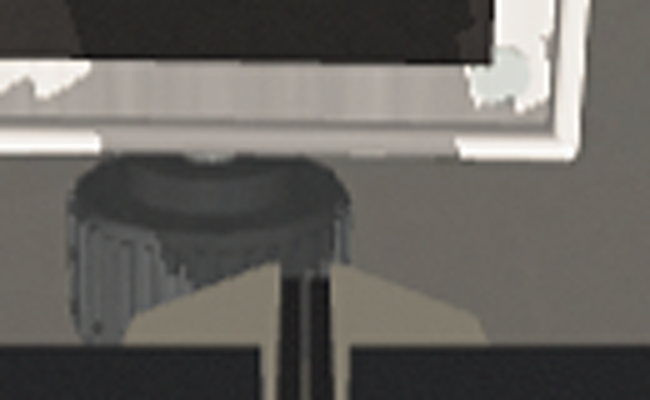

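View pics/w7.png

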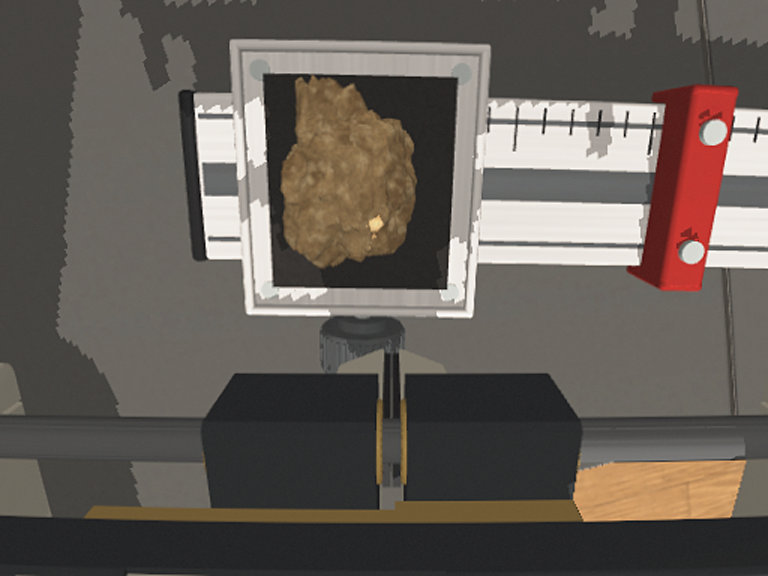

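```bash
python3 pl.py 0.3 -1.5 -3,-0.5,2,4.5,7,9.5,11.5
```

```text
s now -11.14 off -1.78 z 51.43
[[1.4, 3.9, -1.4], [2.0, 6.3, -6.5], [2.4, 7.8, -7.8], [3.1, 10.2, -7.8], [3.8, 12.6, -7.8], [4.5, 15.0, -7.9], [5.1, 17.4, -8.3], [5.8, 19.8, -9.2], [6.3, 21.7, -10.3], [6.3, 21.7, -1.4], [1.4, 3.9, -1.4]]
```

```bash
python3 -m pendant '[[1,[1,4.5,-2],[0,0,0]],[1,[2,6.8,-6.2],[0,0,0]],[1,[2.4,7.8,-7.8],[0,0,0]],[1,[3.1,10.2,-7.8],[0,0,0]],[1,[3.8,12.6,-7.8],[0,0,0]],[1,[4.5,15,-7.9],[0,0,0]]]'; python3 -m pendant '[[1,[0.9,3.4,-0.6],[0,0,0]],[1,[1.5,5.6,-1.2],[0,0,0]],[1,[2,7.5,-2.2],[0,0,0]]]'; python3 pl.py 0.3; python3 -m pendant '[[1,[0,0,9],[0,0,0]],[1,[-8,2,9],[0,0,0]],[1,[-22,5,9],[0,0,0]],[1,[-22,5,9],[0,0,0]],[1,[-22,5,9],[0,0,0]],[1,[-22,5,9],[0,0,0]]]';  python3 - <<'E'
from h import *
c=snap('wrist','w9.png',(200,160,330,260),5)
E
python3 pl.py 0.3
```

```text
t: 13.98
eef_pos: [0.4047, -0.2931, 0.0439]
eef_rot: [-1.556, 0.001, 2.878]
contact_force: [-1.7, -0.5, 5.1]
width: 0.0003
t: 14.23
eef_pos: [0.407, -0.2849, 0.0415]
eef_rot: [-1.556, 0.001, 2.879]
contact_force: [0.3, -0.5, -0.1]
width: 0.0007
s now 12.66 off -1.48 z 41.45
[[-3.8, -19.3, 8.5], [-4.0, -19.8, 3.2], [-3.6, -18.4, 1.9], [-3.0, -16.4, 2.1], [-2.5, -14.5, 2.1], [-2.0, -12.6, 2.1], [-1.4, -10.7, 2.1], [-0.9, -8.7, 2.1], [-0.4, -6.8, 1.9], [0.2, -4.9, 1.3], [0.7, -3.0, 0.5], [1.1, -1.5, -0.3], [1.1, -1.5, 8.5], [-3.8, -19.3, 8.5]]
t: 14.73
eef_pos: [0.3854, -0.2803, 0.0508]
eef_rot: [-1.556, 0.002, 2.878]
contact_force: [-0.7, 0.2, 1.4]
width: 0.0009
s now 11.38 off -23.22 z 50.72
[[17.5, -23.9, -0.7], [17.3, -24.4, -6.1], [17.7, -23.0, -7.4], [18.3, -21.0, -7.1], [18.8, -19.1, -7.1], [19.3, -17.2, -7.1], [19.9, -15.2, -7.1], [20.4, -13.3, -7.1], [20.9, -11.4, -7.4], [21.5, -9.5, -7.9], [22.0, -7.5, -8.7], [22.4, -6.1, -9.6], [22.4, -6.1, -0.7], [17.5, -23.9, -0.7]]
```

View pics/w9.png

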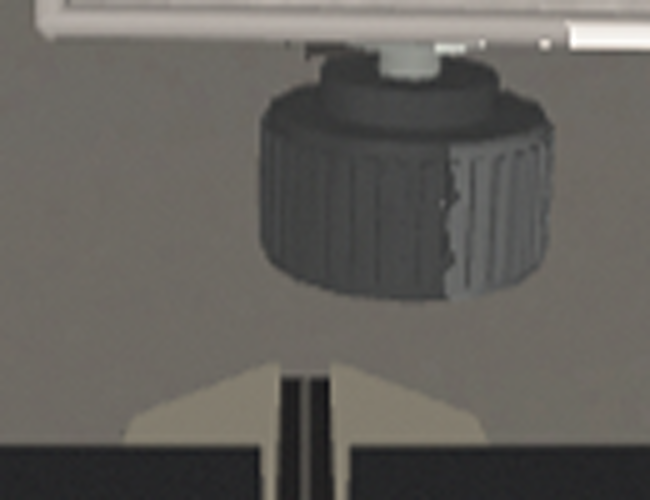

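```bash
python3 -m pendant '[[1,[4,-10,0],[0,0,0]],[1,[12,-21,0],[0,0,0]],[1,[16.5,-23.5,0],[0,0,0]],[1,[17.5,-23.5,-2],[0,0,0]],[1,[17.5,-23,-6],[0,0,0]],[1,[17.9,-20.5,-7.3],[0,0,0]],[1,[18.5,-18,-7.3],[0,0,0]],[1,[19.2,-15.5,-7.3],[0,0,0]],[1,[19.9,-13,-7.4],[0,0,0]],[1,[20.5,-10.5,-7.9],[0,0,0]],[1,[21.2,-8.2,-8.8],[0,0,0]],[1,[21.7,-6.3,-10],[0,0,0]]]'; python3 pl.py 0.3|head -1; python3 -m pendant '[[1,[0,0,9],[0,0,0]],[1,[-8,2,9],[0,0,0]],[1,[-22,5,9],[0,0,0]],[1,[-22,5,9],[0,0,0]],[1,[-22,5,9],[0,0,0]],[1,[-22,5,9],[0,0,0]]]';  python3 - <<'E'
from h import *
c=snap('wrist','w10.png',(200,160,330,260),5)
E
python3 pl.py 0.3 | head -1
```

```text
t: 15.78
eef_pos: [0.4083, -0.2859, 0.041]
eef_rot: [-1.556, 0.004, 2.879]
contact_force: [2.5, 0.6, 6.6]
width: 0.0004
s now 12.05 off 0.05 z 40.99
t: 16.28
eef_pos: [0.3862, -0.2811, 0.05]
eef_rot: [-1.556, 0.004, 2.879]
contact_force: [-0.1, -0.4, 0.5]
width: 0.0001
s now 10.87 off -22.1 z 50.04
```

View pics/w10.png

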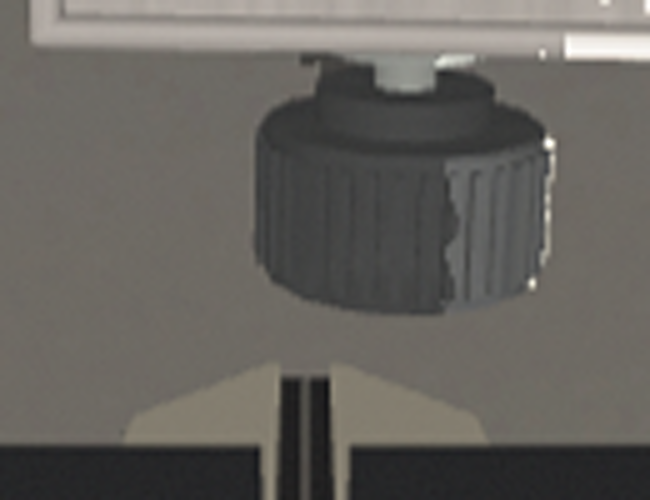

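The line is just showing at the right edge, column 548, so the knob is at about 11.15 rad. One more stroke should finish it.

```bash
python3 -m pendant '[[1,[4,-10,0],[0,0,0]],[1,[12,-21,0],[0,0,0]],[1,[15,-23,0],[0,0,0]],[1,[15.7,-23,-2],[0,0,0]],[1,[15.7,-22.5,-5.5],[0,0,0]],[1,[16.1,-20,-6.6],[0,0,0]],[1,[16.7,-17.5,-6.6],[0,0,0]],[1,[17.4,-15,-6.6],[0,0,0]],[1,[18.1,-12.5,-6.7],[0,0,0]],[1,[18.7,-10,-7.2],[0,0,0]],[1,[19.4,-7.7,-8.1],[0,0,0]],[1,[20,-5.3,-9.5],[0,0,0]]]'; python3 pl.py 0.3|head -1; python3 -m pendant '[[1,[0,0,9],[0,0,0]],[1,[-8,2,9],[0,0,0]],[1,[-22,5,12],[0,0,0]],[1,[-22,5,12],[0,0,0]],[1,[-22,5,12],[0,0,0]],[1,[-22,5,12],[0,0,0]]]';  python3 - <<'E'
from h import *
c=snap('wrist','w11.png',scale=1.5)
cv2.imwrite('pics/w11c.png',cv2.resize(c['image'][160:260,200:330,::-1],None,fx=5,fy=5))
E
python3 pl.py 0.3 | head -1
```

```text
t: 17.33
eef_pos: [0.4075, -0.2859, 0.0411]
eef_rot: [-1.556, 0.006, 2.88]
contact_force: [0.9, 1.3, 6.5]
width: 0.0006
s now 11.88 off -0.71 z 41.13
t: 17.83
eef_pos: [0.3857, -0.2812, 0.0533]
eef_rot: [-1.556, 0.006, 2.88]
contact_force: [-0.5, 0.2, 0.0]
width: 0.0005
s now 10.66 off -22.74 z 53.23
```

View pics/w11.png

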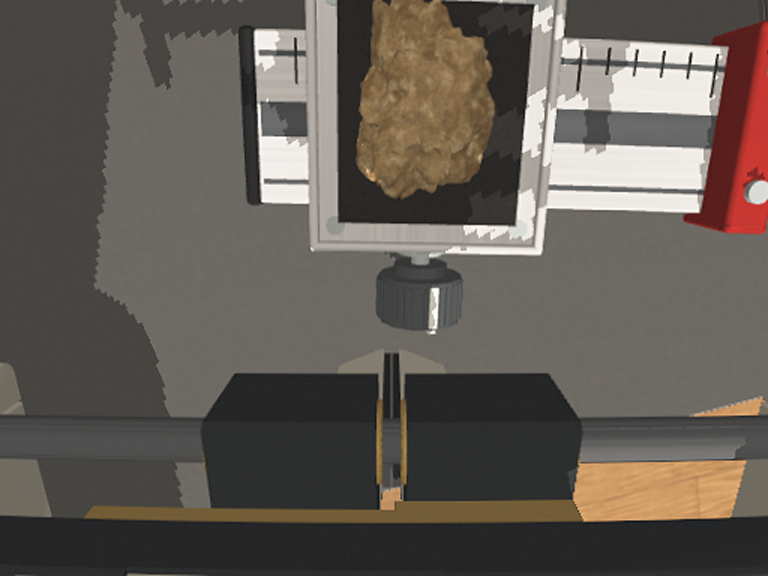

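View pics/w11c.png

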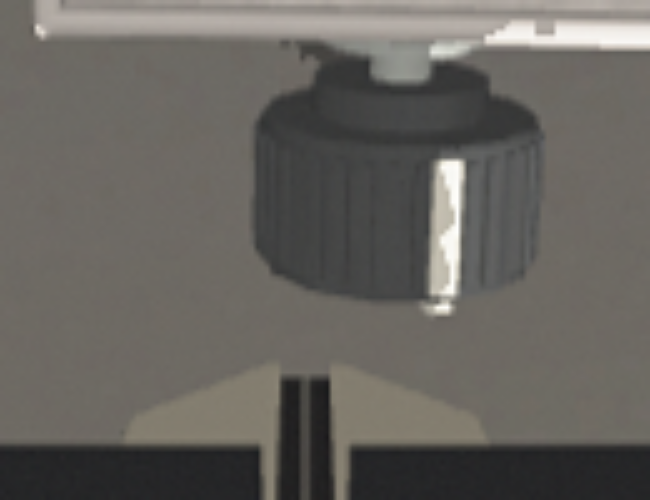

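The knob shows about 0.3 rad short of two full turns (line at 446, centre 398), which is well within tolerance. Next I go over the carrier to its +y end.

```bash
python3 -m pendant '[[1,[0,0,20],[0,0,0]],[1,[0,2,45],[0,0,0]],[1,[5,10,65],[0,0,0]],[1,[25,18,70],[0,0,0]],[1,[50,22,70],[0,0,0]],[1,[75,24,70],[0,0,0]],[1,[92,24,70],[0,0,0]],[1,[95,24,60],[0,0,0]],[1,[95,24,55],[0,0,0]],[1,[95,24,55],[0,0,0]],[1,[95,24,55],[0,0,0]]]'; python3 - <<'E'
from h import *
c=snap('wrist','w12.png',scale=1.5)
s=monitor.get_state(); p=s['eef_pos']; print(p,s['joint_pos'].round(2))
c2=snap('scene','sc2.png',scale=1.5)
E
```

```text
t: 18.8
eef_pos: [0.4788, -0.257, 0.1069]
eef_rot: [-1.556, 0.003, 2.879]
contact_force: [-0.2, -0.2, 0.1]
width: 0.0004
[ 0.47923454 -0.25728688  0.10752624] [ 0.84  0.48 -0.51  1.92  0.33  0.82 -1.68]
```

View pics/w12.png

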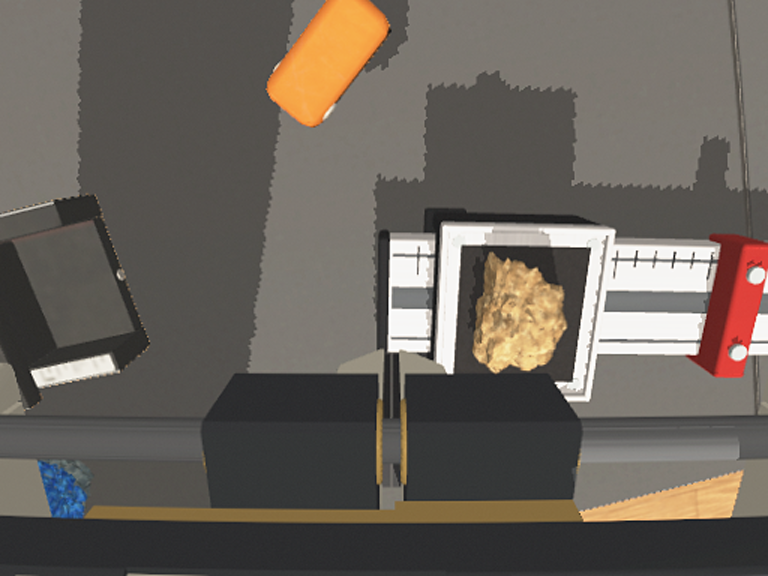

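View pics/sc2.png

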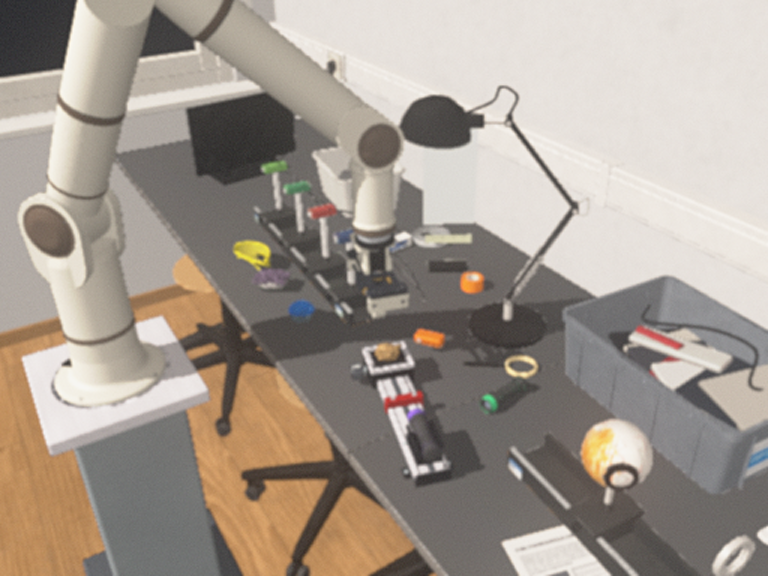

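```bash
python3 - <<'E'
from h import *
c=snap('wrist')
a=np.radians(-15.5); ry=np.array([-np.sin(a),np.cos(a),0]); rx=np.array([np.cos(a),np.sin(a),0])
p=monitor.get_state()['eef_pos']*1000; print(p)
for n,x,y,z in [('st_fl',441,222,.0535),('st_l',433,360,.0535),('st_r',612,228,.0535),('st_nr',587,400,.0535),('stop_fl',717,236,.042),('stop l',700,358,.042),('railend_f',382,234,.024),('rail near',384,352,.024)]:
    d=atz(c,(x+.5)/1.5-.5,(y+.5)/1.5-.5,z)*1000-p; print(n,(d@ry).round(1),(d@rx).round(1))
E
```

```text
[ 480.01013181 -257.56336741  108.23428184]
st_fl -20.5 45.6
st_l -19.2 -18.7
st_r -95.5 43.7
st_nr -94.7 -39.9
stop_fl -152.1 38.8
stop l -155.6 -23.2
railend_f 4.8 35.1
rail near 3.6 -27.4
```

```bash
python3 -m pendant '[[1,[4,5,0],[0,0,0]],[1,[5,5,-20],[0,0,0]],[1,[5,5,-40],[0,0,0]],[1,[5,5,-55],[0,0,0]],[1,[5,5,-63],[0,0,0]],[1,[5,5,-64],[0,0,0]],[1,[5,5,-64],[0,0,0]]]'; python3 - <<'E'
from h import *
c=snap('wrist','w13.png',scale=1.5)
print(monitor.get_state()['eef_pos'])
E
```

```text
t: 19.53
eef_pos: [0.4851, -0.2523, 0.0443]
eef_rot: [-1.556, 0.006, 2.879]
contact_force: [-0.2, -0.8, 1.3]
width: 0.0003
[ 0.48555279 -0.25258007  0.04486767]
```

View pics/w13.png

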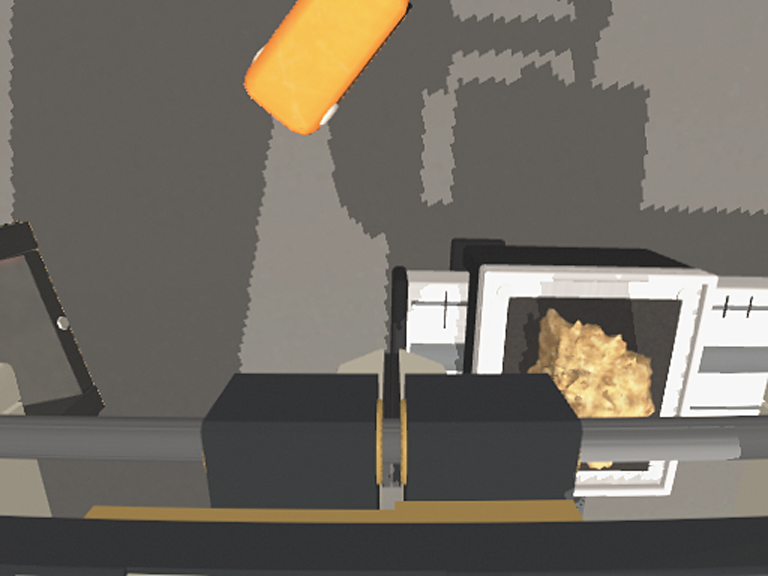

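```bash
python3 -m pendant '[[1,[-1,-3,-1],[0,0,0]],[1,[-1.9,-7,-1.5],[0,0,0]],[1,[-3,-11,-1.5],[0,0,0]],[1,[-4,-14.5,-1.5],[0,0,0]],[1,[-4.8,-17.5,-1.5],[0,0,0]]]'; python3 -m pendant '[[1,[-0.5,-2,0],[0,0,0]],[1,[-1.1,-4,0],[0,0,0]],[1,[-1.6,-6,0],[0,0,0]],[1,[-2.1,-8,0],[0,0,0]]]'; python3 - <<'E'
from h import *
c=snap('wrist','w14.png',scale=1.5)
E
```

```text
t: 20.0
eef_pos: [0.4813, -0.2698, 0.0438]
eef_rot: [-1.557, 0.008, 2.879]
contact_force: [0.2, 4.6, 3.4]
width: 0.0005
t: 20.33
eef_pos: [0.4791, -0.2774, 0.0438]
eef_rot: [-1.557, 0.007, 2.88]
contact_force: [-0.2, 4.9, 3.1]
width: 0.0005
```

View pics/w14.png

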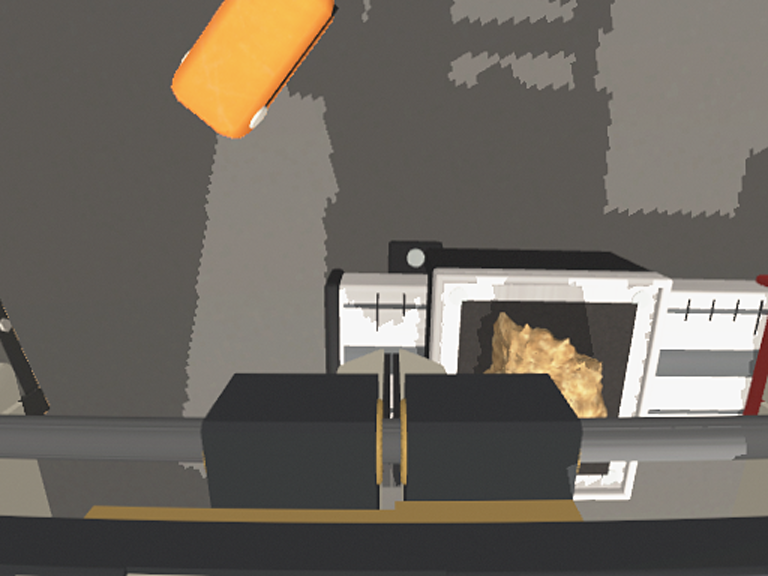

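The carrier is sliding freely at about 5 N.

```bash
python3 -m pendant '[[1,[-0.5,-2,0],[0,0,0]],[1,[-1.2,-4.5,0],[0,0,0]],[1,[-1.9,-7,0],[0,0,0]],[1,[-2.6,-9.5,0],[0,0,0]],[1,[-3.3,-12,0],[0,0,0]],[1,[-4,-14.5,0],[0,0,0]],[1,[-4.7,-17,0],[0,0,0]],[1,[-5.4,-19.5,0],[0,0,0]],[1,[-6.1,-22,0],[0,0,0]],[1,[-6.8,-24.5,0],[0,0,0]],[1,[-7.5,-27,0],[0,0,0]],[1,[-8.2,-29.5,0],[0,0,0]],[1,[-8.7,-31.5,0],[0,0,0]]]'; python3 - <<'E'
from h import *
c=snap('wrist','w15.png',scale=1.5)
E
```

```text
t: 21.47
eef_pos: [0.4697, -0.31, 0.0438]
eef_rot: [-1.556, 0.007, 2.879]
contact_force: [-0.8, 4.7, 3.8]
width: 0.0006
```

View pics/w15.png

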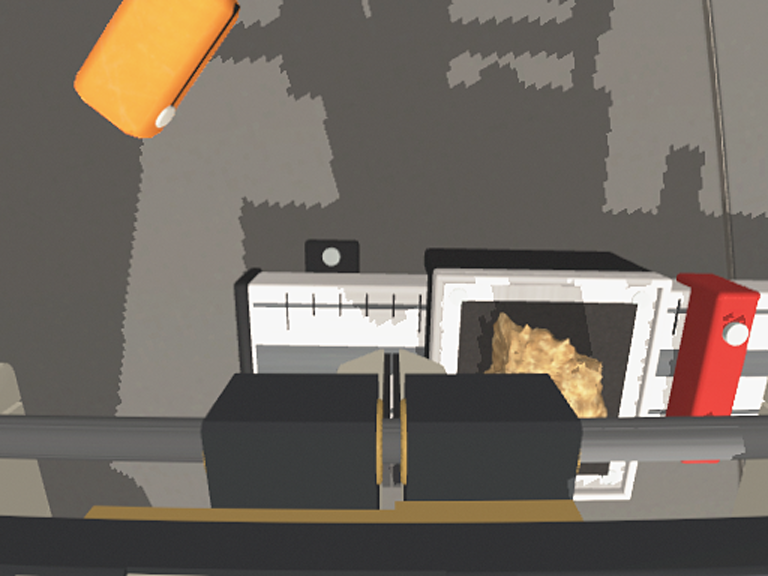

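```bash
python3 -m pendant '[[1,[-0.5,-2,0],[0,0,0]],[1,[-1.1,-4,0],[0,0,0]],[1,[-1.7,-6,0],[0,0,0]],[1,[-2.2,-8,0],[0,0,0]],[1,[-2.7,-10,0],[0,0,0]]]'; python3 -m pendant '[[1,[-0.3,-1,0],[0,0,0]],[1,[-0.6,-2,0],[0,0,0]],[1,[-0.8,-3,0],[0,0,0]]]';python3 -m pendant '[[1,[-0.3,-1,0],[0,0,0]],[1,[-0.6,-2,0],[0,0,0]]]';python3 - <<'E'
from h import *
c=snap('wrist','w16.png',(256,160,512,320),3)
E
```

```text
t: 21.93
eef_pos: [0.4666, -0.3206, 0.0437]
eef_rot: [-1.556, 0.006, 2.878]
contact_force: [-2.2, 4.5, 5.6]
width: 0.0006
t: 22.18
eef_pos: [0.4658, -0.3237, 0.0437]
eef_rot: [-1.556, 0.006, 2.878]
contact_force: [-2.2, 4.4, 5.4]
width: 0.0007
t: 22.35
eef_pos: [0.4652, -0.3256, 0.0437]
eef_rot: [-1.556, 0.006, 2.878]
contact_force: [-2.3, 4.9, 5.2]
width: 0.0007
```

View pics/w16.png

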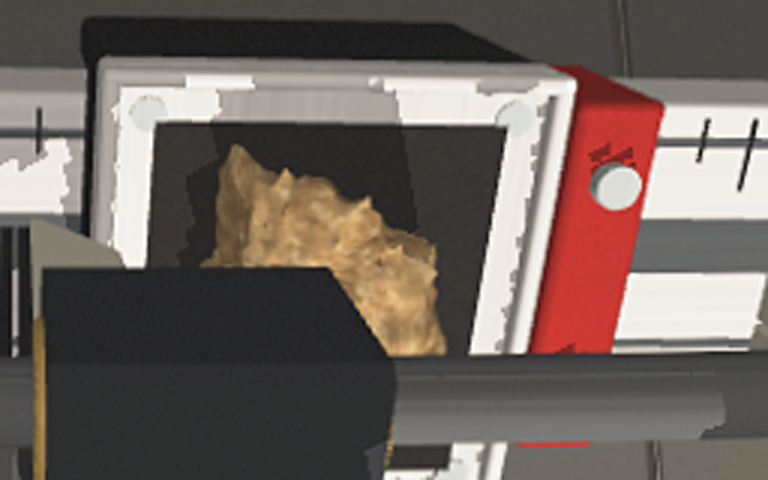

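The stage edge appears almost touching the stop. I push in small steps until the force rises.

```bash
for i in 1; do python3 -m pendant '[[1,[-0.3,-1,0],[0,0,0]],[1,[-0.6,-2,0],[0,0,0]]]'; done; python3 -m pendant '[[1,[-0.3,-1,0],[0,0,0]],[1,[-0.6,-2,0],[0,0,0]]]'
```

```text
t: 22.57
eef_pos: [0.4645, -0.3279, 0.0437]
eef_rot: [-1.556, 0.006, 2.878]
contact_force: [-1.4, 4.1, 4.0]
width: 0.0007
t: 22.73
eef_pos: [0.4639, -0.33, 0.0437]
eef_rot: [-1.556, 0.006, 2.878]
contact_force: [-2.3, 3.9, 4.6]
width: 0.0002
```

```bash
python3 -m pendant '[[1,[-0.3,-1,0],[0,0,0]],[1,[-0.6,-2,0],[0,0,0]]]'; python3 -m pendant '[[1,[-0.3,-1,0],[0,0,0]],[1,[-0.6,-2,0],[0,0,0]]]'; python3 - <<'E'
from h import *
c=snap('wrist','w17.png',(256,160,512,320),3)
E
```

```text
t: 22.9
eef_pos: [0.4633, -0.3321, 0.0437]
eef_rot: [-1.556, 0.006, 2.878]
contact_force: [-1.7, 4.3, 5.2]
width: 0.0004
t: 23.07
eef_pos: [0.4628, -0.3338, 0.0438]
eef_rot: [-1.556, 0.006, 2.878]
contact_force: [-0.1, 8.8, 5.5]
width: 0.0005
```

View pics/w17.png

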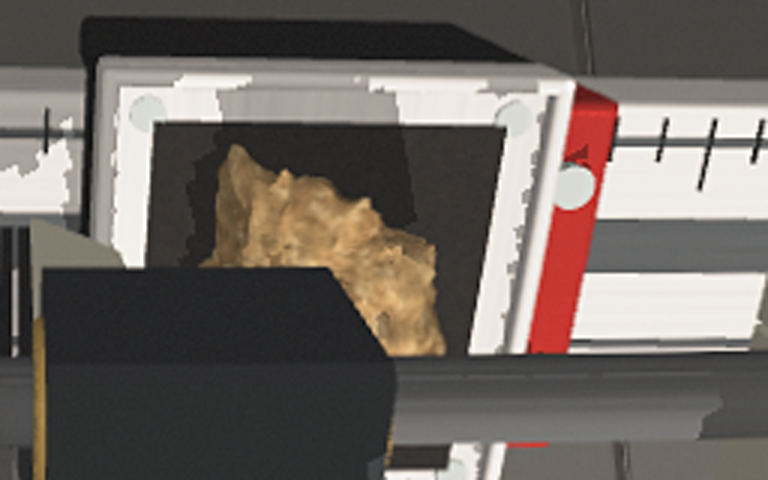

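Force has risen to 8.8 N, which suggests the stop. One small push to confirm, then I back off.

```bash
python3 -m pendant '[[1,[-0.3,-1,0],[0,0,0]],[1,[-0.3,-1,0],[0,0,0]],[1,[-0.3,-1,0],[0,0,0]]]'; python3 -m pendant '[[1,[-0.4,-1.4,0],[0,0,0]],[1,[-0.4,-1.4,0],[0,0,0]],[1,[-0.4,-1.4,0],[0,0,0]]]'
```

```text
t: 23.37
eef_pos: [0.4628, -0.3338, 0.0438]
eef_rot: [-1.558, 0.006, 2.879]
contact_force: [-1.0, 6.2, 5.2]
width: 0.0005
t: 23.62
eef_pos: [0.4627, -0.3338, 0.0437]
eef_rot: [-1.559, 0.006, 2.88]
contact_force: [-1.5, 7.4, 6.1]
width: 0.0006
```

```bash
python3 -m pendant '[[1,[1,3,0],[0,0,0]],[1,[2.5,9,0],[0,0,0]],[1,[4.5,16,0],[0,0,0]],[1,[5.5,20,5],[0,0,0]],[1,[5,20,30],[0,0,0]],[1,[0,20,60],[0,0,0]],[1,[-20,25,85],[0,0,0]],[1,[-50,40,100],[0,0,0]],[1,[-80,55,110],[0,0,0]],[1,[-90,60,110],[0,0,0]],[1,[-90,60,110],[0,0,0]],[1,[-90,60,110],[0,0,0]]]'; python3 - <<'E'
from h import *
c=snap('wrist','w18.png',scale=1.5)
c=snap('top','top3.png',(295,210,425,280),6)
c=snap('scene','sc3.png',(225,215,315,325),5)
c=snap('top','top3f.png',scale=1.5)
E
```

```text
t: 24.62
eef_pos: [0.373, -0.2744, 0.1544]
eef_rot: [-1.558, 0.007, 2.879]
contact_force: [0.1, -0.4, 0.6]
width: 0.0006
```

View pics/w18.png

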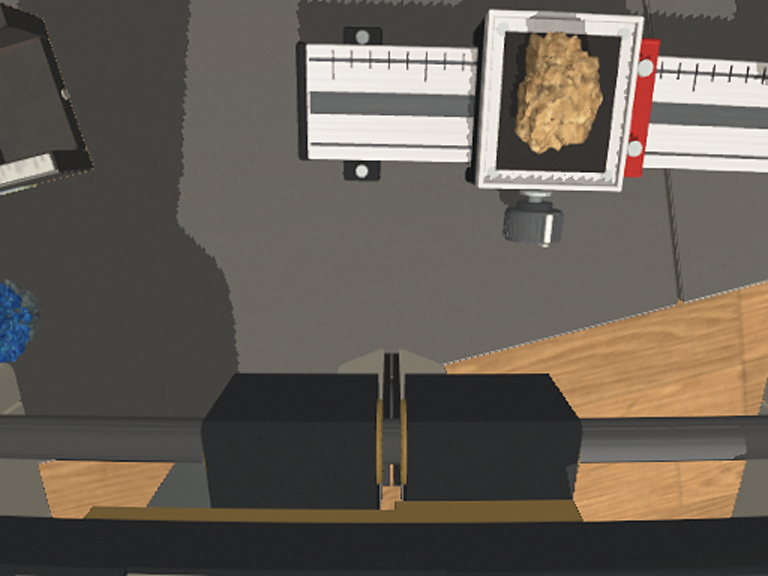

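View pics/top3.png

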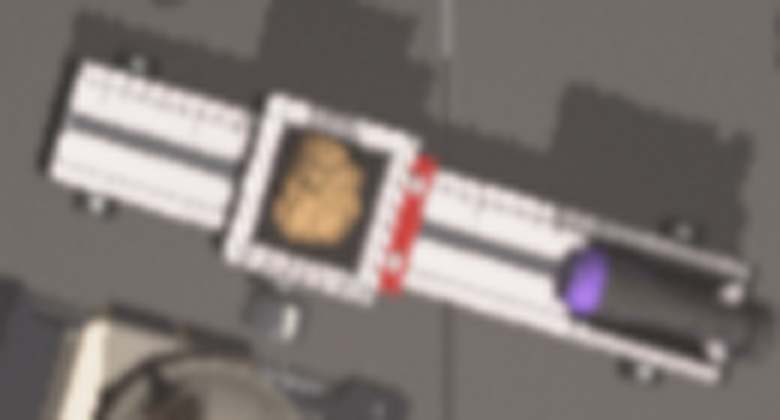

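View pics/sc3.png

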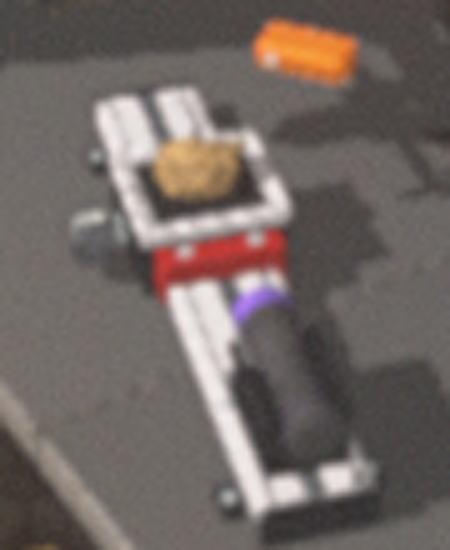

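View pics/top3f.png

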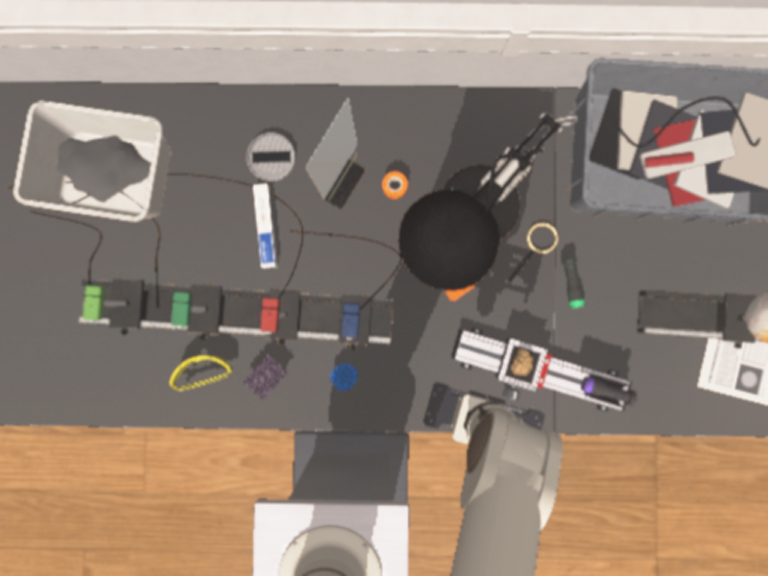

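```bash
python3 - <<'E'
from h import *
c=snap('wrist','w19.png',(320,0,448,170),4)
a=np.radians(-15.5); ry=np.array([-np.sin(a),np.cos(a),0])
q=lambda x,y,z: atz(c,(x+.5)/1.5-.5,(y+.5)/1.5-.5,z)@ry*1000
print('stage R',q(642,18,.0535),q(623,189,.0535),'stop R',q(660,41,.042),q(641,175,.042),monitor.get_state()['contact_force'])
E
```

```text
stage R -282.7017430729937 -283.542748096245 stop R -298.8671471701035 -297.97207738957684 [ 0.19557756 -0.06926157  1.23943031]
```

View pics/w19.png

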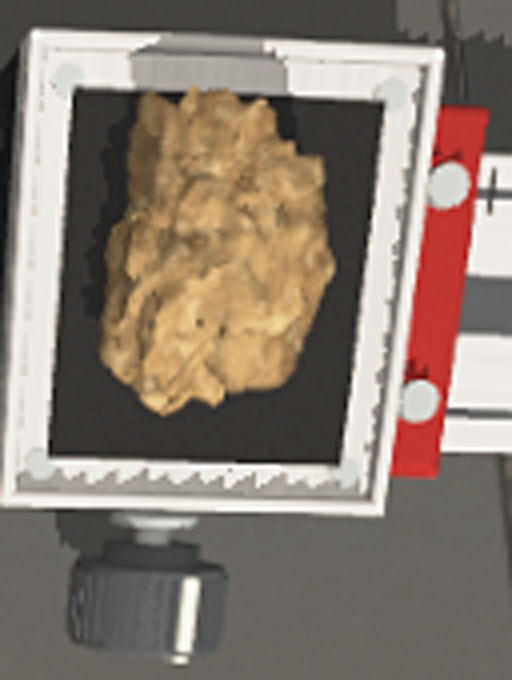

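The carrier's face is 15.3 mm from the far side of the 16 mm stop, so it is touching within the measuring error. The mineral lies in the middle of its stage and the robot is clear of everything.

```bash
python3 -c "
from cell import robot; print(robot.close_job())"
```

```text
the job is handed in; nothing more can be done
None
```

I loosened the clamp knob by about two turns with ten fingertip strokes, then pushed the carrier along the rail until it met the red stop. I handed the job in at about 25 s.

**Last checks:**
- **Knob:** the white line stands about 0.3 rad short of two full turns, so it is at roughly 12.25 rad and inside the quarter-turn tolerance.
- **Carrier:** it slid at about 4–5 N. At the stop it did not move under 6–9 N. The camera puts its face 15.3 mm from the far side of the 16 mm stop, which is contact within about 1 mm.
- **Mineral and bystanders:** the mineral is still lying on its stage, and nothing else on the table appears to have moved.
- **Robot:** it is clear of everything, with the force reading near zero.

**What went less well:**
- **Creep:** during the early strokes the carrier crept about 4 mm backward, away from the stop. The knob was turned by less than one full turn for most of that, so the clamp had not fully let go. I re-centred the strokes and it stopped. The later push covered that distance as well.
- **Pressing force:** several early strokes pressed with 11–15 N, above the suggested 5–10 N. I eased that for the last strokes.

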